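# Clamp-check a handscrew jaw and show its nose to the inspection camera

## Task

Check the wooden handscrew jaw that lies in the nest: swing the toggle clamp over until its pad rests on the jaw and stays there for a moment, then swing the clamp back past upright with the jaw still in place. Now lift the jaw out and hold it in the air, right way up, with its tapered nose pointing straight into the inspection camera's lens along its line of sight, the nose end 100 mm in front of the glass and centred. Finish while still holding it there, motionless; do not touch the camera, and leave the other things on the table where they are.

Things in the scene. Friction and masses are not known exactly. Their poses are not given: they have to be found in the camera images.
- jaw: the wooden handscrew jaw lying in the nest, about 100 g: a bar 160 long (x), 30 wide (y), 34 high (z). Origin: middle of its flat underside; +x points to the tapered nose, +z up. Full height from x=-80 to +20, then the top slopes down to 12 high at the nose. It lies in the nest with its axes along the nest's, origin 18 above the table.
- jaw_nose (a point): middle of the jaw's nose end face (80 along x from the jaw's origin, 6 above its underside; 12 high, 30 wide)
- nest: fixed plywood check nest, 290 x 110, 18 thick. Origin on the table under the middle of the jaw's place; +x along the jaw to its nose, z up. Plate from x=-190 to +100. Low blocks rise 14 above the plate beside the jaw at x=-67..-43 and +43..+67 (|y| 16.5 to 28.5), with end stops before the nose and behind the tail; between x=-43 and +43 both sides of the jaw are free for fingers.
- clamp_pivot (a point): pivot of the toggle clamp, in the nest frame at x=-125, y=0, z=75, between two 6 thick steel cheeks that rise to 88 above the table and reach to y=+-16; pivot axis along the nest's y
- clamp_arm (a joint): angle of the steel clamp arm: 0 = level with its rubber pad down on the jaw, growing as the arm swings up and back away from the jaw; 1.57 = upright, stop at 2.1. Beyond about 1.4 it is over centre; there friction roughly holds it, or it slowly falls back to its stop. Below about 1 its weight carries it down onto the jaw (no spring); moving it takes about 2 N at the cross bar.
- clamp_bar (a point): middle of the round wooden cross bar (T handle) at the arm's end: 14 diameter, 110 long along the nest's y (the arm and its riser take the middle 14). It moves on an arc of radius 117.7 about the pivot: with the arm at 0 it lies 115 in front of the pivot along the nest's +x and 25 above it. The bar may turn between the fingers.
- clamp_pad (a point): round rubber pad under the clamp arm, 18 diameter: the centre of its lower face, 75 from the pivot along the arm; lands on the jaw's top 50 behind the jaw's middle
- lens: black lens barrel, 34 diameter, of the fixed inspection camera. Origin: centre of the front glass, 240 above the table; +x is the direction in which it looks (20 degrees below level), y level, z upward. The camera body reaches 98 behind the glass.
- camera_stand: fixed camera stand: 110 square foot, post of 20 diameter, 276 tall; origin under the post. The lens front is 90 ahead of the post along the stand's +x.
- handscrew: bystander: small complete wooden handscrew clamp lying flat, about 130 x 150 x 26, origin under its middle
- spare_jaw: bystander: loose dark wooden jaw, bigger (200 x 36 x 40), lying on the table, origin under its middle
- spindle_a: bystander: loose steel spindle with turned wooden handle, 200 long, 24 thick, lying; origin under its middle
- spindle_b: bystander: loose steel spindle with turned wooden handle, 200 long, 24 thick, lying; origin under its middle
- mallet: bystander: hammer lying on the table, about 240 long, its handle along its x axis
- glue: bystander: closed glue bottle standing, 56 diameter, 130 tall, origin under its middle
- jar: bystander: closed glass jar standing, 66 diameter, 80 tall, origin under its middle
Not all that is in view belongs to the job. What is shaped like the jaw but red is not meant.

How it is judged:
On the way, in this order (a step that is already met when the one before it is completed fails the run):
1. the clamp is swung over and its pad rests on the jaw in the nest (value of joint clamp_arm below 0.06 rad and contact force between clamp_arm_c0 and jaw above 0.4 N and z of jaw in the frame of nest below 0.024 m), for 0.3 s.
2. the clamp is swung back past upright while the jaw still lies in the nest (value of joint clamp_arm above 1.6 rad and z of jaw in the frame of nest below 0.024 m and horizontal distance between jaw and nest below 0.01 m), for 0.1 s.
At the end, for the whole second after the job is handed in: Held still in the air by the fingers alone: nose end 75 to 125 mm before the glass, within 18 mm of the line of sight each way, length within 0.17 rad of it, nose to the lens, right way up, above 120 mm; clamp open beyond 1.6 rad; no bystander moved 30 mm (x of jaw_nose in the frame of lens between 0.075 and 0.125 m and y of jaw_nose in the frame of lens between -0.018 and 0.018 m and z of jaw_nose in the frame of lens between -0.018 and 0.018 m and angle between the x axis of jaw and the x axis of lens, either way round below 0.17 rad and x of jaw in the frame of lens above 0.14 m and angle between jaw's own z axis and vertical below 0.6 rad and height (world z) of jaw above 0.12 m and contact force between the fingers and jaw above 1 N and linear speed of jaw below 0.02 m/s and angular speed of jaw below 0.2 rad/s and contact force between jaw and nest below 0.05 N and contact force between jaw and camera_stand below 0.05 N and value of joint clamp_arm above 1.6 rad and distance of each of handscrew, spare_jaw, spindle_a, spindle_b, mallet, glue, jar from where it was at the start of the episode below 0.03 m); the arm keeps its last pose, push and grip.
It fails at once if the camera or its stand is touched (over 2 N) (contact force between any of the arm, the fingers, jaw and camera_stand above 2 N).
It fails at once if a bystander is displaced by 40 mm or more (distance of any of handscrew, spare_jaw, spindle_a, spindle_b, mallet, glue, jar from where it was at the start of the episode above 0.04 m).
It also fails if it takes over 59 s, if anything falls off the work surface, if the arm or the gripper's body presses on something with over 40 N, if the wrist force passes 120 N, or if a joint passes its speed limit or range.

## Robot

A 6-joint arm with a two-finger parallel gripper is mounted at the origin on the work surface. World frame = base frame: x ahead of the robot, y to its left, z up, the work surface at z = 0. Lengths are in m, angles in rad, forces in N, time in s.
With the tool pointing down it reaches from about 0.35 to 1 m from the base axis. Payload 7.1 kg.
Tool frame: the origin (TCP) lies midway between the tips of the shut fingers; the grasp point (between the pads) lies 19 mm behind it; z points along the fingers, y is the line along which they close (so a half turn about z gives the same grasp; the last joint's range is limited). The gripper opens to 85 mm and grips with 20 to 120 N. Pads are 22 mm wide; open, the fingers measure 114 mm over their backs; the gripper's body (76 mm by 85 mm) begins 54 mm behind the grasp point. The pads swing forward as they close: fully open they stand 13 mm farther back than shut.
Start: joints at [1.208, 0.423, 1.63, -0, 1.089, -0.019], TCP at [0.211, 0.588, 0.231] pointing down, gripper open.
Joint ranges: [-3, 3], [-0.9, 2.11], [0.09, 2.58], [-1.31, 4.45], [0.11, 2.69], [-2.54, 2.54]. Speed limits (rad/s): [2.39, 2.39, 3.01, 3.14, 3.14, 3.14].

## Interface

Orientations are given as [roll, pitch, yaw] about the fixed x, y, z axes, in that order (R = Rz(yaw) Ry(pitch) Rx(roll)).
In Python, from cell import state, camera, get_calibration, sign_off gives the robot as it stands. The module is installed in compiled form; this text tells all that it offers.
- The arm moves only by the shell command python3 -m crank 'ROWS' [OPENING]. ROWS is JSON, a list of rows, each a list of 2 entries, a list of its own where there are three numbers: the shift along the tool's x, y, z in m, then the turn, a rotation vector about the tool's x, y, z in degrees. A call has exactly 8 rows; each row shifts and turns the commanded pose from where the row before left it, along the tool's axes as they then stand; what a row does not reach is not made up. A row lasts 1/12 s, in which the tool goes at most 41.7 mm and 7.16 degrees, less where a joint would pass 70% of its speed; a pose out of reach is approached as far as the arm can. A call is refused whole if a number of a shift passes 0.0417 or a number of a turn 7.16, either way. A call with a gripper value outside its range is refused whole. OPENING is the gripper's target within -1 to 1 (shut at 1, half-way at 0, fully open at -1), set as the call begins (- or left out, the last holds). The fingers move at their own pace and stop on an object; the grip force is fixed at half the most. Time passes only in rows, so rows that do not move let the fingers close, or fill a call up. It gives the time, the measured TCP pose, the force, the opening and the grip force at its end, in the units of the state.
- state(): the state, without advancing time (a new reading comes with each control period).
- camera(name): name is "scene" or "top" or "wrist"; returns (picture, depth): 480x640x3 uint8, blue, green, red; 480x640 float32, m along the optical axis (not along the pixel's ray), 0 where there is no reading.
- get_calibration(name): a dict with "mtx" (3x3 intrinsics, pixels), "xyz" and "attitude" of the camera in the world. Camera axes: x right, y down, z forward; pixel columns grow to the right and rows downward; lengths in m; the calibration is good to about 2 mm. A picture is of the moment at which its call begins: read the wrist's pose just before it. get_calibration takes no time and is no camera call; for the wrist camera it gives the pose at the moment of the call.
- sign_off(): hands the job in; it is judged then, once.
The state is a dict: "t": time; "joints": joint angles; "qvel": joint speeds; "joint_torque": joint torques, N m; "eef_pos": TCP position; "eef_rot": TCP orientation; "ft_force": force on the tool from outside, world axes, zero at the start; "ft_torque": the same for the moment, N m; "opening": finger opening in m; "grasp_force": force on a finger pad.
Only numpy, scipy, OpenCV 4.12 (cv2) and the standard library are available. Lean on these libraries where they do the work, as an engineer would, in place of code of your own. Each camera call takes 0.05 s, during which the arm holds its last target. There are 200 camera calls.

## Working session

There is one attempt and no reset: what is moved stays moved. The work goes in short steps, Python scripts to look and compute and a shell command to move; the robot and the scene stay as the last step left them, time stands still between calls to the robot, and variables do not carry over. Pictures are saved under pics/ and viewed, at most 10 in all, crops included, and the job is handed in when it is done.

```bash
mkdir -p pics; python3 - <<'E'
from cell import *
import cv2,numpy as np
print(state())
for n in("scene","top","wrist"):
    c=get_calibration(n);print(n,c)
    p,d=camera(n);cv2.imwrite(f"pics/{n}0.png",p);np.save(f"pics/{n}0.npy",d)
E
```

```text
{'t': 0.0, 'joints': array([ 1.20800388e+00,  4.23827148e-01,  1.63067314e+00,  3.95251869e-05,
        1.08859002e+00, -1.89689473e-02]), 'qvel': array([-1.16086097e-03,  1.55735926e-03,  5.28792302e-05, -7.53785278e-04,
        4.07276905e-04, -6.82642536e-04]), 'joint_torque': array([ 2.45630363e-03, -5.57366216e+01, -2.81753451e+01,  1.49928142e-04,
        7.29705134e-03, -8.85125701e-06]), 'eef_pos': array([0.21043957, 0.58794178, 0.23056086]), 'eef_rot': array([-3.14009593e+00, -6.33916958e-05,  2.79775075e+00]), 'ft_force': array([0.4970296 , 0.7187137 , 0.53074458]), 'ft_torque': array([ 0.01810422, -0.0030253 , -0.01013207]), 'grasp_force': 0.0, 'opening': 0.08544843839677445}
scene {'mtx': array([[508.32767119,   0.        , 329.14963877],
       [  0.        , 508.32767119, 238.90951323],
       [  0.        ,   0.        ,   1.        ]]), 'xyz': array([1.29538423, 0.19234862, 1.2056098 ]), 'attitude': array([-2.50441726,  0.0087999 ,  1.80665346])}
top {'mtx': array([[609.24253822,   0.        , 308.04234866],
       [  0.        , 609.24253822, 232.55413066],
       [  0.        ,   0.        ,   1.        ]]), 'xyz': array([0.42505284, 0.01405391, 1.57580334]), 'attitude': array([-3.06938226, -0.01272695, -1.55864718])}
wrist {'mtx': array([[404.31020352,   0.        , 322.96647019],
       [  0.        , 404.31020352, 241.55840049],
       [  0.        ,   0.        ,   1.        ]]), 'xyz': array([0.13150834, 0.61742145, 0.37284261]), 'attitude': array([2.80931035e+00, 1.20319453e-03, 1.22699797e+00])}
```

View pics/top0.png

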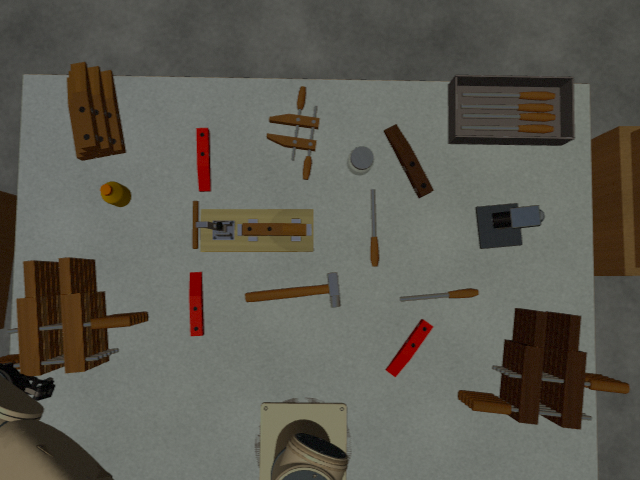

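View pics/scene0.png

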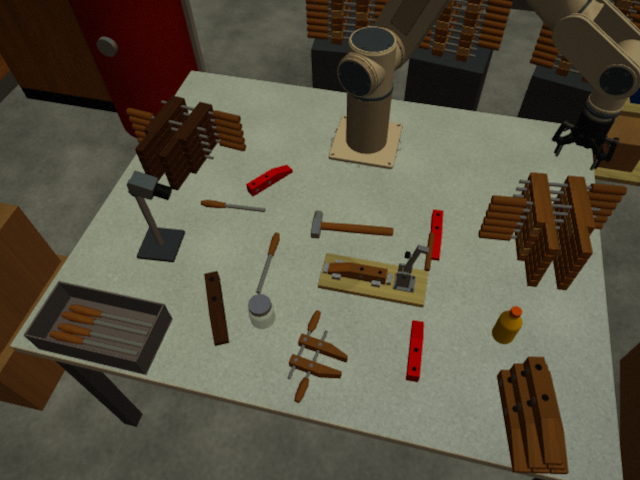

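The top view shows the nest plate at px (201..313, 209..251), with the clamp swung back (bar near (195,225)) and the jaw nose pointing right. The inspection camera stands at about (515,220) with its lens pointing left towards the nest. The scene view agrees.

```bash
cat > h.py <<'E'
from cell import *
import cv2,numpy as np
from scipy.spatial.transform import Rotation as R
def cloud(c,d):
    v,u=np.mgrid[:480,:640];K=c["mtx"]
    p=np.stack([(u-K[0,2])/K[0,0]*d,(v-K[1,2])/K[1,1]*d,d],-1)
    return p@R.from_euler("xyz",c["attitude"]).as_matrix().T+c["xyz"]
def rect(P):
    (cx,cy),(w,h),a=cv2.minAreaRect((P[:,:2]*1000).astype(np.float32));return np.round([cx,cy,w,h,a],1)
E
python3 - <<'E'
from h import *
for n in("top","scene"):
    d=np.load(f"pics/{n}0.npy");W=cloud(get_calibration(n),d);p=cv2.imread(f"pics/{n}0.png");hsv=cv2.cvtColor(p,cv2.COLOR_BGR2HSV)
    if n=="top": Wt=W
    X,Y,Z=W[...,0],W[...,1],W[...,2]
    print(n,"table z",np.median(Z[(X>.2)&(X<.9)&(abs(Y)<.6)]))
    reg=(X>.42)&(X<.65)&(Y>-.03)&(Y<.36)
    m=reg&(hsv[...,0]>15)&(hsv[...,0]<32)&(hsv[...,1]>60)&(Z>.008)&(Z<.03)
    m=cv2.morphologyEx(m.astype(np.uint8),cv2.MORPH_OPEN,np.ones((2,2)))>0
    print("plate",m.sum(),rect(W[m]),np.median(Z[m]))
    j=reg&(Z>.044)&(Z<.06)&(Y<.2)&(hsv[...,0]<22)&(hsv[...,1]>90);print("jaw",j.sum(),rect(W[j]))
    hi=reg&(Z>.11);print("arm",hi.sum(),W[hi].min(0),W[hi].max(0));
    b=hi&(hsv[...,1]>90)&(hsv[...,0]<22);print("bar",b.sum(),rect(W[b]) if b.sum() else'',np.percentile(Z[b],[5,50,95]) if b.sum() else '')
    reg=(X>.4)&(X<.7)&(Y<-.3)&(Y>-.7)
    for lo,hi2 in((.0,.02),(.2,.3),(.265,.3),(.22,.262)):
        q=reg&(Z>lo)&(Z<hi2)&((p.max(2)<120) if lo==0 else True)
        if q.sum(): print("cam",lo,hi2,q.sum(),rect(W[q]),np.round(np.percentile(W[q],[2,50,98],axis=0),3).tolist())
    q=reg&(Z>.2); vis=np.argwhere(q);print(vis.min(0),vis.max(0))
p=cv2.imread("pics/top0.png");s=cv2.imread("pics/scene0.png")
a=cv2.resize(p[185:265,185:325],None,fx=4,fy=4);b=cv2.resize(p[185:265,465:565],None,fx=4,fy=4);c=cv2.resize(s[160:270,110:200],None,fx=4,fy=4)
d=cv2.resize(s[220:310,310:450],None,fx=2,fy=2)
im=np.zeros((520,800,3),np.uint8)
im[:280,:400]=cv2.resize(p[185:265,185:325],(400,280));im[:280,400:]=cv2.resize(p[185:265,465:565],(400,280))
im[280:,:400]=cv2.resize(s[220:310,310:450],(400,240));im[280:,400:700]=cv2.resize(s[160:270,110:230],(300,240))
cv2.imwrite("pics/crop1.png",im)
E
```

```text
top table z 0.0024119870737265847
plate 3140 [5.104e+02 1.254e+02 1.717e+02 2.867e+02 2.000e-01] 0.018907158588439832
jaw 565 [544.5  90.6  28.7 138.5   0.8]
arm 1736 [0.42505284 0.01405391 0.13134036] [0.59580847 0.2623574  1.57580334]
bar 406 [474.4 162.6 299.3  91.8  54.6] [0.18427376 0.19225322 1.57580334]
cam 0.0 0.02 5426 [ 550.  -500.   399.9  300.    90. ] [[0.406, -0.693, 0.0], [0.538, -0.492, 0.003], [0.694, -0.321, 0.018]]
cam 0.2 0.3 950 [ 559.6 -459.6   44.7  111.     5.8] [[0.539, -0.507, 0.248], [0.558, -0.456, 0.278], [0.581, -0.408, 0.295]]
cam 0.265 0.3 703 [ 560.2 -464.9   44.6   95.9    5.1] [[0.539, -0.506, 0.266], [0.559, -0.466, 0.283], [0.581, -0.43, 0.295]]
cam 0.22 0.262 192 [ 554.2 -457.4  105.8   37.    86.2] [[0.537, -0.48, 0.245], [0.551, -0.419, 0.256], [0.572, -0.406, 0.262]]
[205 492] [228 544]
scene table z 0.0019456083430116067
plate 2248 [890.3 136.  812.  290.7   1. ] 0.018573496505411513
jaw 498 [544.   95.   35.5 130.1   1.4]
arm 438 [0.48551398 0.1978106  0.11004376] [0.59838389 0.26215434 0.1990125 ]
bar 202 [541.5 255.4  75.4  89.1  51.1] [0.1822251  0.18825967 0.19213748]
cam 0.0 0.02 1177 [ 530.2 -469.7  443.6  231.8   31.6] [[0.479, -0.568, 0.001], [0.575, -0.491, 0.014], [0.623, -0.434, 0.019]]
cam 0.2 0.3 907 [ 560.3 -459.1   49.1  111.4    6.5] [[0.541, -0.506, 0.209], [0.57, -0.46, 0.269], [0.585, -0.408, 0.293]]
cam 0.265 0.3 517 [ 561.  -466.9   49.    95.8    5.9] [[0.541, -0.506, 0.266], [0.566, -0.467, 0.281], [0.585, -0.43, 0.295]]
cam 0.22 0.262 300 [ 566.6 -456.1   37.5  106.7   15.4] [[0.546, -0.501, 0.226], [0.572, -0.436, 0.253], [0.586, -0.406, 0.262]]
[170 127] [203 171]
```

View pics/crop1.png

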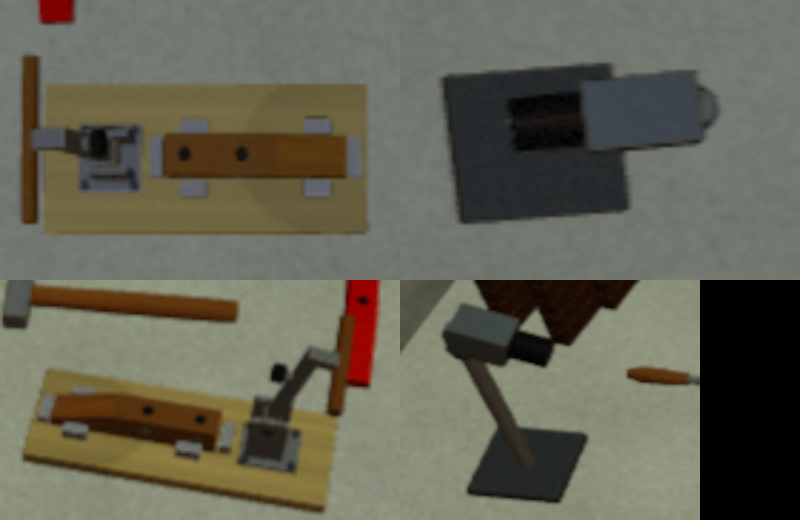

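The crop shows the clamp leaning back to the left with its T bar outermost, and the jaw's nose to the right. The camera barrel is the dark part at top px ~(493..512, 207..223).

```bash
python3 - <<'E'
from h import *
from scipy.optimize import least_squares
B=[]
for n in("top","scene"):
    d=np.load(f"pics/{n}0.npy");W=cloud(get_calibration(n),d);p=cv2.imread(f"pics/{n}0.png");hsv=cv2.cvtColor(p,cv2.COLOR_BGR2HSV)
    X,Y,Z=W[...,0],W[...,1],W[...,2];ok=d>0
    m=ok&(X>.42)&(X<.7)&(Y>-.03)&(Y<.32)&(hsv[...,1]>75)&(hsv[...,0]>15)&(hsv[...,0]<35)&(Z>.008)&(Z<.03)
    nn,l,st,ce=cv2.connectedComponentsWithStats(m.astype(np.uint8));k=1+st[1:,4].argmax()
    print(n,"plate",rect(W[l==k]),np.median(Z[l==k]))
    b=ok&(X>.42)&(X<.7)&(Y>.15)&(Y<.36)&(Z>.11)&(Z<.3)&(hsv[...,1]>90)&(hsv[...,0]<22)
    print("bar",b.sum(),rect(W[b]),np.percentile(W[b],[3,50,97],axis=0).round(4).tolist())
    j=ok&(X>.5)&(X<.6)&(Y>-.03)&(Y<.2)&(Z>.025)&(Z<.06)&(hsv[...,0]<15)&(hsv[...,1]>110);print("jaw",rect(W[j]))
    q=ok&(X>.5)&(X<.62)&(Y<-.38)&(Y>-.46)&(Z>.2)&(p.max(2)<45)
    q=cv2.erode(q.astype(np.uint8),np.ones((3,3)))>0
    print("barrel",q.sum(),np.percentile(W[q],[2,50,98],axis=0).round(3).tolist());B.append(W[q])
    t=ok&(X>.48)&(X<.64)&(Y<-.38)&(Y>-.6)&(Z<.02)&(p.max(2)<75)
    nn,l,st,ce=cv2.connectedComponentsWithStats(t.astype(np.uint8));k=1+st[1:,4].argmax();print("foot",rect(W[l==k]),np.median(Z[l==k]))
    c=ok&(X>.5)&(X<.62)&(Y<-.4)&(Y>-.56)&(Z>.27)&(p.max(2)>60);print("body",rect(W[c]))
P=np.concatenate(B)
def ax(v): 
    yaw=v[0];c,s=np.cos(np.radians(20)),np.sin(np.radians(20));return np.array([c*np.cos(yaw),c*np.sin(yaw),-s])
def f(v):
    o=np.array([v[1],-.42,v[2]]);a=ax(v);r=P-o;r=r-np.outer(r@a,a);return np.linalg.norm(r,axis=1)-.017
s=least_squares(f,[1.5,.55,.25],loss="soft_l1",f_scale=.002);a=ax(s.x);o=np.array([s.x[1],-.42,s.x[2]])
t=(P-o)@a;tz=(.24-o[2])/a[2]
print("yaw",s.x,np.abs(s.fun).mean(),"axis",a,"pt at z=.24",o+a*tz,"front by extent",o+a*np.percentile(t,99.5))
E
```

```text
top plate [543.2 128.3 109.2 285.7   0.7] 0.018857067102439062
bar 232 [541.5 229.9 108.1  62.4   1.5] [[0.4892, 0.2494, 0.1826], [0.5411, 0.2556, 0.1889], [0.5921, 0.2613, 0.1948]]
jaw [5.443e+02 9.490e+01 2.850e+01 1.369e+02 5.000e-01]
barrel 194 [[0.541, -0.436, 0.252], [0.555, -0.422, 0.26], [0.569, -0.407, 0.27]]
foot [ 564.2 -496.9  111.7  110.2    6. ] 0.013602923678918133
body [ 561.3 -472.5   43.8   74.2    5.2]
scene plate [543.9 125.7 114.7 290.    1.1] 0.018641111938892507
bar 202 [541.5 255.4  75.4  89.1  51.1] [[0.4907, 0.2478, 0.1806], [0.5486, 0.2543, 0.1883], [0.5956, 0.2604, 0.1924]]
jaw [547.2  78.5  31.  157.5   0.6]
barrel 179 [[0.554, -0.455, 0.246], [0.568, -0.427, 0.258], [0.583, -0.408, 0.269]]
foot [ 565.1 -499.   112.3  116.2    7. ] 0.014280536528811227
body [ 562.  -474.2   45.5   73.     3.5]
yaw [1.81070234 0.55425295 0.24384784] 0.0021199042039624976 axis [-0.22328162  0.91278012 -0.34202014] pt at z=.24 [ 0.55174096 -0.40973091  0.24      ] front by extent [ 0.55229636 -0.41200141  0.24085076]
```

```bash
cat >> h.py <<'E'
NEST=np.array([.5445,.081,0]);A=np.radians(-89.2)
NX=np.array([np.cos(A),np.sin(A),0]);NY=np.array([-NX[1],NX[0],0]);UP=np.array([0,0,1.])
PIV=NEST-.125*NX+.075*UP
def rows(targets,start=None):
    """targets: per row (pos,Rotation); prints rounded rows in calls of 8"""
    s=state();p,r=start or (s["eef_pos"],R.from_euler("xyz",s["eef_rot"]));out=[]
    for tp,tr in targets:
        sh=np.round(r.inv().apply(tp-p),3);tu=np.round((r.inv()*tr).as_rotvec(degrees=True),1)
        p=p+r.apply(sh);r=r*R.from_rotvec(tu,degrees=True)
        assert abs(sh).max()<.0417 and abs(tu).max()<7.16,(sh,tu)
        out.append("[[%g,%g,%g],[%g,%g,%g]]"%(*(sh+0),*(tu+0)))
    for i in range(0,len(out),8): print("["+",".join(out[i:i+8])+"]")
def line(p1,r1,n,start=None):
    s=state();p,r=start or (s["eef_pos"],R.from_euler("xyz",s["eef_rot"]));d=(r.inv()*r1).as_rotvec()
    return [(p+(p1-p)*k/n,r*R.from_rotvec(d*k/n)) for k in range(1,n+1)]
def barpose(phi,tau,side=-.032,back=.022):
    """phi: bar angle about pivot deg; tau: tool tilt; nest y side: robot side is -NY or +NY"""
    b=PIV+.1177*(np.cos(np.radians(phi))*NX+np.sin(np.radians(phi))*UP)+NY*side
    t=np.radians(tau);z=-np.cos(t)*UP-np.sin(t)*NX;x=-np.array([1,0,0.]);x=-NY if NY[0]>0 else NY
    y=np.cross(z,x);return b+back*z,R.from_matrix(np.c_[x,y,z])
E
python3 - <<'E'
from h import *
print(PIV,NY); 
d=np.load("pics/top0.npy");W=cloud(get_calibration("top"),d);m=(d>0)&(W[...,0]>.15)&(W[...,0]<.45)&(W[...,1]>.3)&(W[...,1]<.75)&(W[...,2]<.5)
for y in np.arange(.3,.75,.05): print(round(y,2),W[m&(abs(W[...,1]-y)<.025)][:,2].max())
p,r=barpose(114,0);print(p,r.as_matrix())
up=p+[0,0,.065]
L=line(up,r,14); L+=[(up,r)]*2; rows(L)
print('down');rows([(up+(p-up)*k/6,r) for k in range(1,7)]+[(p,r)]*2,(up,r))
E
```

```text
[0.54275473 0.20598782 0.075     ] [0.99990252 0.01396218 0.        ]
0.3 0.01515306229129787
0.35 0.012036016770390567
0.4 0.18675185153174967
0.45 0.1844703784402062
0.5 0.3554583459479226
0.55 0.4307238598756111
0.6 0.403892766604806
0.65 0.2955355436994176
0.7 0.18019308850027627
[0.51008944 0.25340926 0.1605243 ] [[-0.99990252 -0.01396218  0.        ]
 [-0.01396218  0.99990252  0.        ]
 [-0.          0.         -1.        ]]
[[[-0.028,-0.015,0],[0,0,-1.5]],[[-0.028,-0.016,0.001],[0,0,-1.4]],[[-0.027,-0.017,0],[0,0,-1.5]],[[-0.027,-0.017,0.001],[0,0,-1.5]],[[-0.027,-0.019,0],[0,0,-1.4]],[[-0.026,-0.018,0],[0,0,-1.5]],[[-0.025,-0.02,0.001],[0,0,-1.4]],[[-0.025,-0.02,0],[0,0,-1.5]]]
[[[-0.025,-0.02,0.001],[0,0,-1.5]],[[-0.024,-0.022,0],[0,0,-1.4]],[[-0.023,-0.022,0],[-0.1,0,-1.5]],[[-0.023,-0.022,0.001],[0,0,-1.5]],[[-0.022,-0.023,0],[0,0,-1.4]],[[-0.022,-0.024,0],[0,0,-1.5]],[[0,0,0],[0,0,0]],[[0,0,0],[0,0,0]]]
down
[[[0,0,0.011],[0,0,0]],[[0,0,0.011],[0,0,0]],[[0,0,0.01],[0,0,0]],[[0,0,0.011],[0,0,0]],[[0,0,0.011],[0,0,0]],[[0,0,0.011],[0,0,0]],[[0,0,0],[0,0,0]],[[0,0,0],[0,0,0]]]
```

```bash
python3 -m crank '[[[-0.028,-0.015,-0.012],[0,0,-1.5]],[[-0.028,-0.016,-0.012],[0,0,-1.4]],[[-0.027,-0.017,-0.012],[0,0,-1.5]],[[-0.027,-0.017,0],[0,0,-1.5]],[[-0.027,-0.019,0],[0,0,-1.4]],[[-0.026,-0.018,0],[0,0,-1.5]],[[-0.025,-0.02,0],[0,0,-1.4]],[[-0.025,-0.02,0],[0,0,-1.5]]]' -1
python3 -m crank '[[[-0.025,-0.02,0.001],[0,0,-1.5]],[[-0.024,-0.022,0],[0,0,-1.4]],[[-0.023,-0.022,0.01],[-0.1,0,-1.5]],[[-0.023,-0.022,0.01],[0,0,-1.5]],[[-0.022,-0.023,0.01],[0,0,-1.4]],[[-0.022,-0.024,0.005],[0,0,-1.5]],[[0,0,0],[0,0,0]],[[0,0,0],[0,0,0]]]'
python3 - <<'E'
from h import *
s=state();print(s)
c=get_calibration("wrist");p,d=camera("wrist");cv2.imwrite("pics/w1.png",p);W=cloud(c,d);hsv=cv2.cvtColor(p,cv2.COLOR_BGR2HSV)
b=(d>0)&(W[...,2]>.15)&(W[...,2]<.22)&(hsv[...,1]>90)&(hsv[...,0]<22)&(W[...,1]>.2)&(W[...,0]>.4)
if b.sum(): print(b.sum(),np.percentile(W[b],[2,50,98],axis=0))
pt,r=barpose(114,0);rows(line(pt,r,7)+[(pt,r)])
E
```

```text
t: 0.82
eef_pos: [0.382, 0.3956, 0.2672]
eef_rot: [-3.141, -0.0, 3.003]
ft_force: [-0.7, -0.1, 0.4]
opening: 0.0852
grasp_force: 0.0
t: 1.48
eef_pos: [0.5106, 0.2525, 0.2305]
eef_rot: [3.14, -0.001, -3.131]
ft_force: [0.4, -0.2, -0.4]
opening: 0.0855
grasp_force: 0.0
{'t': 1.4833, 'joints': array([ 0.43747473,  0.34350628,  1.75486645,  0.00189385,  1.0437269 ,
       -1.14498699]), 'qvel': array([ 0.04200036, -0.01661516,  0.00677203,  0.00946958,  0.00184151,
        0.01574584]), 'joint_torque': array([ -1.61644422, -49.15199876, -27.37216115,  -0.16412755,
        -0.07701616,  -0.2351166 ]), 'eef_pos': array([0.51056768, 0.25247322, 0.23052317]), 'eef_rot': array([ 3.14031216e+00, -1.13831987e-03, -3.13087955e+00]), 'ft_force': array([ 0.4290333 , -0.22552857, -0.39073205]), 'ft_torque': array([ 0.03726938,  0.03383087, -0.031602  ]), 'grasp_force': 0.0, 'opening': 0.08553884518958145}
4350 [[0.4878742  0.24935229 0.1831191 ]
 [0.53096099 0.25589659 0.18754267]
 [0.59371085 0.26207461 0.1892695 ]]
[[[0,0,0.01],[0,0,0]],[[0,0,0.01],[0,0,0]],[[0,0,0.01],[0,0,0]],[[0,0,0.01],[0.1,0,-0.1]],[[0,0,0.01],[0,0,0]],[[0,0,0.01],[0,0,0]],[[0,0,0.01],[0,0,0]],[[0,0,0],[0,0,0]]]
```

View pics/w1.png

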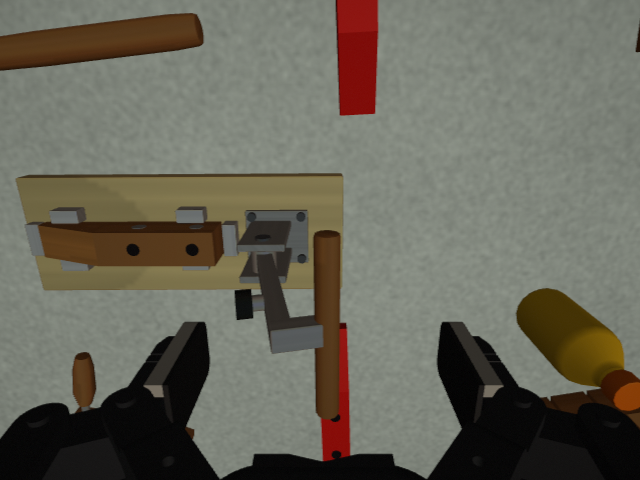

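The bar is centred between the open fingers (bar px x≈327, fingers at 207 and 440), and the measured bar centre agrees with the model. I'll lower now and close part-way round it.

```bash
python3 -m crank '[[[0,0,0.01],[0,0,0]],[[0,0,0.01],[0,0,0]],[[0,0,0.01],[0,0,0]],[[0,0,0.01],[0,0,0]],[[0,0,0.01],[0,0,0]],[[0,0,0.01],[0,0,0]],[[0,0,0.01],[0,0,0]],[[0,0,0],[0,0,0]]]'
python3 -m crank '[[[0,0,0],[0,0,0]],[[0,0,0],[0,0,0]],[[0,0,0],[0,0,0]],[[0,0,0],[0,0,0]],[[0,0,0],[0,0,0]],[[0,0,0],[0,0,0]],[[0,0,0],[0,0,0]],[[0,0,0],[0,0,0]]]' 0.2
python3 - <<'E'
from h import *
f=np.linspace(114,12.5,25)[1:]
rows([barpose(p,np.clip((90-p)*45/77.5,0,45)) for p in f])
E
```

```text
t: 2.2
eef_pos: [0.5088, 0.2534, 0.1587]
eef_rot: [3.141, -0.003, -3.127]
ft_force: [-0.6, -0.6, 0.3]
opening: 0.0854
grasp_force: 0.0
t: 2.87
eef_pos: [0.5101, 0.2539, 0.1613]
eef_rot: [3.14, 0.0, -3.128]
ft_force: [-0.6, -0.1, 0.3]
opening: 0.0341
grasp_force: 0.0
[[[0,-0.009,-0.002],[0.1,0,0]],[[0,-0.008,-0.003],[0,0,0]],[[0,-0.008,-0.002],[0,0,0]],[[0,-0.009,-0.001],[0,0,0]],[[0,-0.009,-0.001],[0,0,0]],[[0,-0.008,0],[-0.8,0,0]],[[0,-0.008,0],[-2.4,0,0]],[[0,-0.007,0.001],[-2.5,0,0]]]
[[[0,-0.008,0.001],[-2.5,0,0]],[[0,-0.008,0.001],[-2.4,0,0]],[[0,-0.007,0.001],[-2.5,0,0]],[[0,-0.008,0.002],[-2.4,0,0]],[[0,-0.007,0.002],[-2.5,0,0]],[[0,-0.008,0.002],[-2.4,0,0]],[[0,-0.007,0.003],[-2.5,0,0]],[[0,-0.007,0.002],[-2.4,0,0]]]
[[[0,-0.008,0.003],[-2.5,0,0]],[[0,-0.007,0.004],[-2.5,0,0]],[[0,-0.007,0.003],[-2.4,0,0]],[[0,-0.007,0.004],[-2.5,0,0]],[[0,-0.006,0.004],[-2.4,0,0]],[[0,-0.007,0.004],[-2.5,0,0]],[[0,-0.007,0.005],[-2.4,0,0]],[[0,-0.006,0.004],[-2.5,0,0]]]
```

```bash
python3 -m crank '[[[0,-0.009,-0.002],[0.1,0,0]],[[0,-0.008,-0.003],[0,0,0]],[[0,-0.008,-0.002],[0,0,0]],[[0,-0.009,-0.001],[0,0,0]],[[0,-0.009,-0.001],[0,0,0]],[[0,-0.008,0],[-0.8,0,0]],[[0,-0.008,0],[-2.4,0,0]],[[0,-0.007,0.001],[-2.5,0,0]]]'
python3 - <<'E'
from h import *
f=np.linspace(114,12.5,25)[9:]
rows([barpose(p,np.clip((90-p)*45/77.5,0,45)) for p in f])
p,d=camera("top");hsv=cv2.cvtColor(p,cv2.COLOR_BGR2HSV);W=cloud(get_calibration("top"),d)
b=(d>0)&(W[...,2]>.08)&(W[...,2]<.22)&(hsv[...,1]>90)&(hsv[...,0]<22)&(W[...,1]>.1)&(W[...,1]<.3)&(W[...,0]>.45)&(W[...,0]<.62)
print(b.sum(),np.percentile(W[b],[2,50,98],axis=0))
print(barpose(114-8*4.23,0))
E
```

```text
t: 3.53
eef_pos: [0.5111, 0.1872, 0.169]
eef_rot: [3.04, 0.001, -3.127]
ft_force: [-0.3, 0.1, 0.4]
opening: 0.0344
grasp_force: 0.2
[[[0,-0.007,0.001],[-2.4,0.1,0]],[[0,-0.008,0.001],[-2.4,0,0]],[[0,-0.007,0.002],[-2.5,0,0]],[[0,-0.008,0.001],[-2.4,0,0]],[[0,-0.008,0.002],[-2.5,0,0]],[[0,-0.007,0.002],[-2.5,0,0]],[[0,-0.007,0.003],[-2.4,0,0]],[[0,-0.008,0.003],[-2.5,-0.1,0]]]
[[[0,-0.007,0.003],[-2.4,0,0]],[[0,-0.007,0.003],[-2.5,0,0]],[[0,-0.007,0.004],[-2.4,0,0]],[[0,-0.007,0.003],[-2.5,0,0]],[[0,-0.007,0.004],[-2.4,0,0]],[[0,-0.006,0.005],[-2.5,0,0]],[[0,-0.007,0.004],[-2.5,0,0]],[[0,-0.006,0.005],[-2.4,0,0]]]
27 [[0.58486815 0.19125974 0.19369304]
 [0.59128146 0.19643258 0.1977123 ]
 [0.59677981 0.20105898 0.20273044]]
(array([0.51103869, 0.18542836, 0.1689685 ]), Rotation.from_matrix(array([[-0.99990252, -0.01396218,  0.        ],
                            [-0.01396218,  0.99990252,  0.        ],
                            [-0.        ,  0.        , -1.        ]])))
```

The bar follows the cage, lagging by a few millimetres as planned. I'll carry on down.

```bash
python3 -m crank '[[[0,-0.007,0.001],[-2.4,0.1,0]],[[0,-0.008,0.001],[-2.4,0,0]],[[0,-0.007,0.002],[-2.5,0,0]],[[0,-0.008,0.001],[-2.4,0,0]],[[0,-0.008,0.002],[-2.5,0,0]],[[0,-0.007,0.002],[-2.5,0,0]],[[0,-0.007,0.003],[-2.4,0,0]],[[0,-0.008,0.003],[-2.5,-0.1,0]]]'
python3 -m crank '[[[0,-0.007,0.003],[-2.4,0,0]],[[0,-0.007,0.003],[-2.5,0,0]],[[0,-0.007,0.004],[-2.4,0,0]],[[0,-0.007,0.003],[-2.5,0,0]],[[0,-0.007,0.004],[-2.4,0,0]],[[0,-0.006,0.005],[-2.5,0,0]],[[0,-0.007,0.004],[-2.5,0,0]],[[0,-0.006,0.005],[-2.4,0,0]]]'
python3 -m crank '[[[0,0,0],[0,0,0]],[[0,0,0],[0,0,0]],[[0,0,0],[0,0,0]],[[0,0,0],[0,0,0]],[[0,0,0],[0,0,0]],[[0,0,0],[0,0,0]],[[0,0,0],[0,0,0]],[[0,0,0],[0,0,0]]]'
python3 - <<'E'
from h import *
print(barpose(12.5,45)[0])
for n in("top","scene"):
    p,d=camera(n);hsv=cv2.cvtColor(p,cv2.COLOR_BGR2HSV);W=cloud(get_calibration(n),d)
    b=(d>0)&(W[...,2]>.065)&(W[...,2]<.22)&(hsv[...,1]>90)&(hsv[...,0]<22)&(W[...,1]>.03)&(W[...,1]<.3)&(W[...,0]>.45)&(W[...,0]<.62)
    print(n,b.sum(),np.percentile(W[b],[2,50,98],axis=0) if b.sum() else '')
    if n=="scene": cv2.imwrite("pics/s2.png",cv2.resize(p[140:340,260:500],(720,600)))
E
```

```text
t: 4.25
eef_pos: [0.5116, 0.1334, 0.1396]
eef_rot: [2.699, 0.0, -3.128]
ft_force: [-0.4, -0.9, -1.0]
opening: 0.0343
grasp_force: 0.3
t: 4.92
eef_pos: [0.512, 0.1062, 0.0842]
eef_rot: [2.357, -0.0, -3.129]
ft_force: [1.1, -0.2, 0.6]
opening: 0.0344
grasp_force: 0.0
t: 5.58
eef_pos: [0.5122, 0.1074, 0.0848]
eef_rot: [2.358, 0.001, -3.128]
ft_force: [0.1, 1.0, 0.2]
opening: 0.034
grasp_force: 0.0
[0.51214504 0.10619702 0.08491859]
top 214 [[0.49124391 0.06429659 0.07572796]
 [0.55053636 0.09150746 0.10634349]
 [0.59542046 0.14641748 0.19089038]]
scene 221 [[0.50023341 0.04083866 0.07103961]
 [0.54719556 0.09111828 0.10614315]
 [0.59892411 0.16455736 0.18128449]]
```

View pics/s2.png

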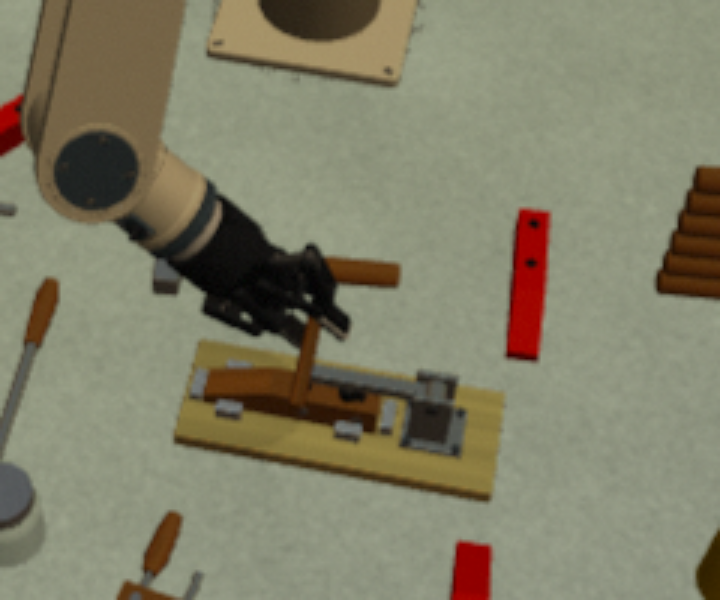

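The scene view shows the arm level with the pad on the jaw (bar at about (308,365)) and the fingers loose around the bar, with no force on them. Swinging back now.

```bash
python3 - <<'E'
from h import *
f=np.linspace(12.5,128,33)[1:]
rows([barpose(p,np.clip((90-p)*45/77.5,0,45)) for p in f])
E
```

```text
[[[0,0.005,-0.005],[2,0,0]],[[0,0.006,-0.003],[2.1,0,0]],[[0,0.005,-0.004],[2.1,0,0]],[[0,0.006,-0.003],[2.1,0,0]],[[0,0.006,-0.003],[2.1,0,0]],[[0,0.006,-0.003],[2.1,0,0]],[[0,0.006,-0.003],[2.1,0,0]],[[0,0.006,-0.003],[2.1,0,0]]]
[[[0,0.007,-0.002],[2.1,0,0]],[[0,0.006,-0.002],[2,0,0]],[[0,0.006,-0.002],[2.1,0,0]],[[0,0.007,-0.002],[2.1,0,0]],[[0,0.006,-0.002],[2.1,0,0]],[[0,0.007,-0.001],[2.1,0,0]],[[0,0.006,-0.001],[2.1,0,0]],[[0,0.007,-0.001],[2.1,0,0]]]
[[[0,0.006,-0.001],[2.1,0,0]],[[0,0.007,-0.001],[2.1,0,0]],[[0,0.006,0],[2.1,0,0]],[[0,0.007,0],[2.1,0,0]],[[0,0.007,-0.001],[2.1,0,0]],[[0,0.007,0.001],[1,0,0]],[[0,0.007,0],[0,0,0]],[[0,0.007,0.001],[0,0,0]]]
[[[0,0.008,0.001],[0,0,0]],[[0,0.007,0.002],[0,0,0]],[[0,0.007,0.003],[0,0,0]],[[0,0.007,0.002],[0,0,0]],[[0,0.006,0.004],[0,0,0]],[[0,0.007,0.003],[0,0,0]],[[0,0.006,0.004],[0,0,0]],[[0,0.006,0.005],[0,0,0]]]
```

```bash
python3 -m crank '[[[0,0.005,-0.005],[2,0,0]],[[0,0.006,-0.003],[2.1,0,0]],[[0,0.005,-0.004],[2.1,0,0]],[[0,0.006,-0.003],[2.1,0,0]],[[0,0.006,-0.003],[2.1,0,0]],[[0,0.006,-0.003],[2.1,0,0]],[[0,0.006,-0.003],[2.1,0,0]],[[0,0.006,-0.003],[2.1,0,0]]]'
python3 -m crank '[[[0,0.007,-0.002],[2.1,0,0]],[[0,0.006,-0.002],[2,0,0]],[[0,0.006,-0.002],[2.1,0,0]],[[0,0.007,-0.002],[2.1,0,0]],[[0,0.006,-0.002],[2.1,0,0]],[[0,0.007,-0.001],[2.1,0,0]],[[0,0.006,-0.001],[2.1,0,0]],[[0,0.007,-0.001],[2.1,0,0]]]'
python3 -m crank '[[[0,0.006,-0.001],[2.1,0,0]],[[0,0.007,-0.001],[2.1,0,0]],[[0,0.006,0],[2.1,0,0]],[[0,0.007,0],[2.1,0,0]],[[0,0.007,-0.001],[2.1,0,0]],[[0,0.007,0.001],[1,0,0]],[[0,0.007,0],[0,0,0]],[[0,0.007,0.001],[0,0,0]]]'
python3 - <<'E'
from h import *
f=np.linspace(12.5,128,33)[25:]
rows([barpose(p,0) for p in f])
p,d=camera("scene");hsv=cv2.cvtColor(p,cv2.COLOR_BGR2HSV);W=cloud(get_calibration("scene"),d)
b=(d>0)&(W[...,2]>.065)&(W[...,2]<.22)&(hsv[...,1]>90)&(hsv[...,0]<22)&(W[...,1]>.03)&(W[...,1]<.3)&(W[...,0]>.56)&(W[...,0]<.62)
print(b.sum(),np.percentile(W[b],[2,50,98],axis=0))
E
```

```text
t: 6.35
eef_pos: [0.5121, 0.126, 0.1338]
eef_rot: [2.653, 0.001, -3.129]
ft_force: [-0.7, -5.5, 1.5]
opening: 0.0341
grasp_force: 2.2
t: 7.02
eef_pos: [0.5113, 0.1702, 0.1643]
eef_rot: [2.943, 0.001, -3.128]
ft_force: [0.0, -2.2, 1.5]
opening: 0.0342
grasp_force: 1.1
t: 7.68
eef_pos: [0.5103, 0.2244, 0.1692]
eef_rot: [3.141, -0.0, -3.128]
ft_force: [-0.1, -0.8, 0.7]
opening: 0.0344
grasp_force: 0.4
[[[0,0.007,0.001],[0,0,0]],[[0,0.007,0.002],[0,0,0]],[[0,0.007,0.003],[0,0,0]],[[0,0.007,0.002],[0,0,0]],[[0,0.007,0.004],[0,0,0]],[[0,0.006,0.003],[0,0,0]],[[0,0.007,0.004],[0,0,0]],[[0,0.006,0.004],[0,0,0]]]
78 [[0.56044598 0.20847196 0.19127035]
 [0.58059549 0.21439003 0.19838233]
 [0.59791053 0.22035694 0.20243116]]
```

```bash
python3 -m crank '[[[0,0.007,0.001],[0,0,0]],[[0,0.007,0.002],[0,0,0]],[[0,0.007,0.003],[0,0,0]],[[0,0.007,0.002],[0,0,0]],[[0,0.007,0.004],[0,0,0]],[[0,0.006,0.003],[0,0,0]],[[0,0.007,0.004],[0,0,0]],[[0,0.006,0.004],[0,0,0]]]'
python3 -m crank '[[[0,-0.001,0],[0,0,0]],[[0,-0.001,0],[0,0,0]],[[0,0,-0.01],[0,0,0]],[[0,0,-0.015],[0,0,0]],[[0,0,-0.02],[0,0,0]],[[0,0,-0.02],[0,0,0]],[[0,0,-0.02],[0,0,0]],[[0,0,-0.02],[0,0,0]]]'
python3 - <<'E'
from h import *
for n in("scene","top"):
    p,d=camera(n);hsv=cv2.cvtColor(p,cv2.COLOR_BGR2HSV);W=cloud(get_calibration(n),d)
    b=(d>0)&(W[...,2]>.1)&(W[...,2]<.22)&(hsv[...,1]>90)&(hsv[...,0]<22)&(W[...,1]>.18)&(W[...,1]<.3)&(W[...,0]>.56)&(W[...,0]<.62)
    print(b.sum(),np.percentile(W[b],[2,50,98],axis=0) if b.sum() else '')
# jaw grasp: tool x=-NX, y=+NY-ish, z down; grasp jaw x=0
x=-NX;z=-UP;y=np.cross(z,x);r=R.from_matrix(np.c_[x,y,z])
up=NEST+[0,0,.22];print("yaw",r.as_euler("xyz"),up)
L=line(up,r,15);rows(L+[L[-1]])
E
```

```text
t: 8.4
eef_pos: [0.5097, 0.2785, 0.1456]
eef_rot: [3.142, -0.0, -3.128]
ft_force: [0.9, -0.2, 0.5]
opening: 0.0342
grasp_force: 0.0
t: 9.07
eef_pos: [0.5099, 0.2753, 0.2533]
eef_rot: [3.141, 0.001, -3.129]
ft_force: [-0.2, -0.1, 1.0]
opening: 0.0339
grasp_force: 0.0
77 [[0.56164298 0.27892664 0.15806291]
 [0.58067879 0.28502077 0.16795816]
 [0.59643302 0.29104998 0.17315552]]
62 [[0.56403279 0.2803567  0.16116025]
 [0.58269647 0.28558922 0.16799827]
 [0.59450527 0.29407748 0.17464638]]
yaw [3.14159265 0.         1.58475896] [0.5445 0.081  0.22  ]
[[[-0.002,-0.013,0.002],[0,0,6]],[[-0.003,-0.013,0.003],[0.1,0,6]],[[-0.005,-0.012,0.002],[0,0,6]],[[-0.006,-0.012,0.002],[0,0,6]],[[-0.007,-0.011,0.003],[0.1,0.1,6]],[[-0.008,-0.01,0.002],[0,0,6]],[[-0.01,-0.01,0.003],[0,0,6]],[[-0.01,-0.008,0.002],[0,0,6]]]
[[[-0.011,-0.007,0.002],[0.1,0,6]],[[-0.012,-0.006,0.003],[0,0,6]],[[-0.012,-0.005,0.002],[0,0,6]],[[-0.013,-0.004,0.003],[0.1,0,6]],[[-0.013,-0.002,0.002],[0,0,6]],[[-0.013,-0.001,0.002],[0,0.1,5.9]],[[-0.013,0.001,0.003],[0,0,6]],[[0,0,0],[0,0,0]]]
```

The clamp is open at its stop (about 2.1 rad). Next I go over the jaw.

```bash
python3 -m crank '[[[-0.002,-0.013,0],[0,0,6]],[[-0.003,-0.013,0],[0,0,6]],[[-0.005,-0.012,0],[0,0,6]],[[-0.006,-0.012,0],[0,0,6]],[[-0.007,-0.011,0],[0,0,6]],[[-0.008,-0.01,0],[0,0,6]],[[-0.01,-0.01,0],[0,0,6]],[[-0.01,-0.008,0],[0,0,6]]]' -1
python3 -m crank '[[[-0.011,-0.007,0.002],[0.1,0,6]],[[-0.012,-0.006,0.005],[0,0,6]],[[-0.012,-0.005,0.005],[0,0,6]],[[-0.013,-0.004,0.005],[0.1,0,6]],[[-0.013,-0.002,0.005],[0,0,6]],[[-0.013,-0.001,0.005],[0,0,6]],[[-0.013,0.001,0.005],[0,0,6]],[[0,0,0],[0,0,0]]]'
python3 - <<'E'
from h import *
c=get_calibration("wrist");s=state();p,d=camera("wrist");cv2.imwrite("pics/w3.png",p);W=cloud(c,d);hsv=cv2.cvtColor(p,cv2.COLOR_BGR2HSV)
print(s["eef_pos"],s["eef_rot"],s["joints"])
j=(d>0)&(W[...,0]>.5)&(W[...,0]<.6)&(W[...,1]>-.03)&(W[...,1]<.18)&(W[...,2]>.022)&(W[...,2]<.06)&(hsv[...,0]<16)&(hsv[...,1]>110)
print(j.sum(),rect(W[j]),np.percentile(W[j],[1,50,99],axis=0))
for y in (.04,.06,.08,.1,.12):
    q=W[j&(abs(W[...,1]-y)<.004)&(W[...,2]>.046)]; print(y,np.percentile(q[:,0],[2,98]) if len(q) else '')
E
```

```text
t: 9.83
eef_pos: [0.5271, 0.1703, 0.251]
eef_rot: [-3.141, -0.0, 2.312]
ft_force: [0.1, -0.4, -0.5]
opening: 0.0854
grasp_force: 0.0
t: 10.5
eef_pos: [0.5418, 0.0783, 0.2182]
eef_rot: [-3.137, 0.003, 1.578]
ft_force: [-0.1, -0.5, -0.2]
opening: 0.0854
grasp_force: 0.0
[0.54175576 0.07834954 0.21823265] [-3.13670403e+00  2.54486404e-03  1.57801122e+00] [ 0.12296432  0.32859899  1.810094   -0.00232115  1.00805071  0.11699906]
6442 [546.9  81.   30.4 160.1   0.6] [[0.53179256 0.0035454  0.03034572]
 [0.54612186 0.09468905 0.0512493 ]
 [0.56037099 0.16028361 0.05321874]]
0.04 [0.54141606 0.54141606]
0.06 [0.53248259 0.55987807]
0.08 [0.53249974 0.56003988]
0.1 [0.53177848 0.55951879]
0.12 [0.53183347 0.55971809]
```

View pics/w3.png

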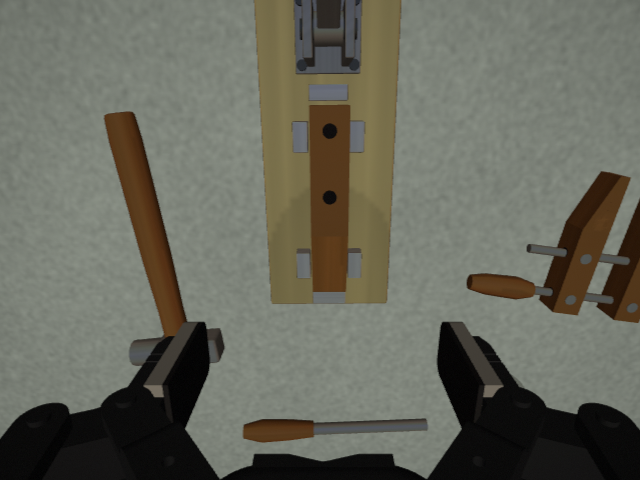

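The jaw is still seated in the nest (px 310..350, 105..292), with its centre at (0.546, 0.081). Free gaps lie on both sides at its middle.

```bash
python3 - <<'E'
from h import *
x=-NX;z=-UP;y=np.cross(z,x);r=R.from_matrix(np.c_[x,y,z])
t=np.array([.546,.089,.022])
a=t+[0,0,.05]
L=line(a,r,7);rows(L+[L[-1]]);L=line(t,r,7,(a,r));rows(L+[L[-1]],(a,r))
E
```

```text
[[[0.001,0.001,0.021],[0,0,0]],[[0.002,0,0.021],[-0.1,0,0]],[[0.001,0.001,0.021],[0,0,0]],[[0.002,0.001,0.021],[0,0.1,0]],[[0.001,0,0.021],[-0.1,0,-0.1]],[[0.001,0.001,0.021],[0,0,0]],[[0.002,0.001,0.021],[-0.1,0,0]],[[0,0,0],[0,0,0]]]
[[[0,0,0.007],[0,0,0]],[[0,0,0.007],[0,0,0]],[[0,0,0.007],[0,0,0]],[[0,0,0.008],[0,0,0]],[[0,0,0.007],[0,0,0]],[[0,0,0.007],[0,0,0]],[[0,0,0.007],[0,0,0]],[[0,0,0],[0,0,0]]]
```

```bash
python3 -m crank '[[[0.001,0,0.021],[0,0,0]],[[0.002,0,0.021],[-0.1,0,0]],[[0.001,0,0.021],[0,0,0]],[[0.001,0.001,0.021],[0,0.1,0]],[[0.001,0,0.021],[-0.1,0,0]],[[0.001,0,0.02],[0,0,0]],[[0,0,0.02],[0,0,0]],[[0,0,0],[0,0,0]]]' -1
python3 -m crank '[[[0,0,0],[0,0,0]],[[0,0,0],[0,0,0]],[[0,0,0],[0,0,0]],[[0,0,0],[0,0,0]],[[0,0,0],[0,0,0]],[[0,0,0],[0,0,0]],[[0,0,0],[0,0,0]],[[0,0,0],[0,0,0]]]'
python3 - <<'E'
from h import *
x=-NX;z=-UP;y=np.cross(z,x);r=R.from_matrix(np.c_[x,y,z])
L=line(np.array([.546,.089,.022]),r,6);rows(L+[L[-1]]*2)
E
```

```text
t: 11.22
eef_pos: [0.5407, 0.0876, 0.0713]
eef_rot: [-3.136, 0.001, 1.587]
ft_force: [-0.3, -0.7, -0.8]
opening: 0.085
grasp_force: 0.0
t: 11.88
eef_pos: [0.5432, 0.0873, 0.0745]
eef_rot: [3.141, -0.0, 1.584]
ft_force: [0.2, 0.6, -0.4]
opening: 0.0855
grasp_force: 0.0
[[[0,0,0.009],[0,0,0]],[[0.001,0.001,0.008],[0,0,0]],[[0,0,0.009],[0,0,0]],[[0,0.001,0.009],[0,0,0]],[[0,0,0.009],[0,0,0]],[[0.001,0.001,0.008],[0.1,0,0]],[[0,0,0],[0,0,0]],[[0,0,0],[0,0,0]]]
```

```bash
python3 -m crank '[[[0,0,0.009],[0,0,0]],[[0.001,0.001,0.009],[0,0,0]],[[0,0,0.009],[0,0,0]],[[0,0.001,0.009],[0,0,0]],[[0,0,0.009],[0,0,0]],[[0.001,0.001,0.007],[0,0,0]],[[0,0,0],[0,0,0]],[[0,0,0],[0,0,0]]]'
python3 -m crank '[[[0,0,0],[0,0,0]],[[0,0,0],[0,0,0]],[[0,0,0],[0,0,0]],[[0,0,0],[0,0,0]],[[0,0,0],[0,0,0]],[[0,0,0],[0,0,0]],[[0,0,0],[0,0,0]],[[0,0,0],[0,0,0]]]' 1
python3 -m crank '[[[0,0,0],[0,0,0]],[[0,0,0],[0,0,0]],[[0,0,-0.002],[0,0,0]],[[0,0,-0.005],[0,0,0]],[[0,0,-0.01],[0,0,0]],[[0,0,-0.01],[0,0,0]],[[0,0,-0.01],[0,0,0]],[[0,0,-0.01],[0,0,0]]]'
python3 -m crank '[[[0,0,-0.02],[0,0,0]],[[0,0,-0.02],[0,0,0]],[[0,0,-0.02],[0,0,0]],[[0,0,-0.02],[0,0,0]],[[0,0,-0.02],[0,0,0]],[[0,0,-0.02],[0,0,0]],[[0,0,0],[0,0,0]],[[0,0,0],[0,0,0]]]'
python3 - <<'E'
from h import *
s=state();print(s["eef_pos"],s["eef_rot"],s["opening"],s["grasp_force"])
for n in("top","scene"):
    p,d=camera(n);W=cloud(get_calibration(n),d);hsv=cv2.cvtColor(p,cv2.COLOR_BGR2HSV)
    j=(d>0)&(W[...,0]>.5)&(W[...,0]<.6)&(W[...,1]>-.05)&(W[...,1]<.2)&(W[...,2]>.12)&(W[...,2]<.3)&(hsv[...,0]<16)&(hsv[...,1]>110)
    print(n,j.sum(),rect(W[j]),np.percentile(W[j],[1,50,99],axis=0).round(4).tolist())
    if n=="scene": cv2.imwrite("pics/s4.png",cv2.resize(p[140:340,240:480],(720,600)))
E
```

```text
t: 12.55
eef_pos: [0.5458, 0.0893, 0.0215]
eef_rot: [-3.141, 0.0, 1.584]
ft_force: [0.1, -0.3, 0.5]
opening: 0.0856
grasp_force: 0.0
t: 13.22
eef_pos: [0.5465, 0.0894, 0.0228]
eef_rot: [3.14, -0.0, 1.584]
ft_force: [-0.7, 0.5, 6.8]
opening: 0.0291
grasp_force: 60.7
t: 13.88
eef_pos: [0.5464, 0.0894, 0.0707]
eef_rot: [3.14, -0.0, 1.584]
ft_force: [0.4, -1.3, -1.0]
opening: 0.0291
grasp_force: 59.9
t: 14.55
eef_pos: [0.5468, 0.0894, 0.1909]
eef_rot: [3.138, -0.0, 1.584]
ft_force: [0.4, -0.7, -2.0]
opening: 0.0289
grasp_force: 59.9
[0.54675432 0.08944223 0.19091712] [ 3.13771728e+00 -4.43182018e-04  1.58421795e+00] 0.02893066006981258 59.92618203163147
top 2 [ 554.9   19.7   17.8    0.  -116.7] [[0.5509, 0.0119, 0.2001], [0.5549, 0.0197, 0.2047], [0.5588, 0.0275, 0.2092]]
scene 845 [562.4  79.4  69.  158.5   0.8] [[0.5298, 0.0023, 0.186], [0.556, 0.1006, 0.2113], [0.5683, 0.1571, 0.2506]]
```

View pics/s4.png

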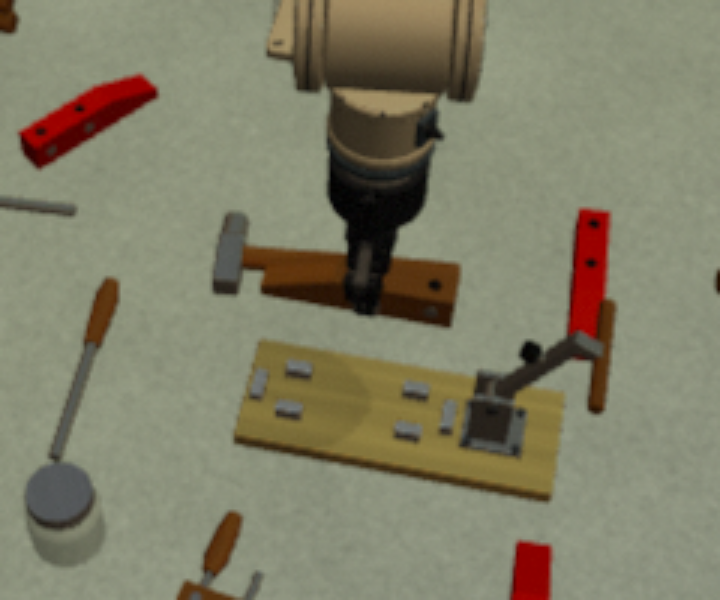

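The jaw is held level in the fingers, the nest is empty, and the clamp stays open. Next I move to a stand-off on the line of sight.

```bash
cat >> h.py <<'E'
LENS=np.array([.5548,-.4088,.24])
def goal(dist,yaw=96.,off=(-.0884,0,-.0016)):
    a,b=np.radians(yaw),np.radians(20);Lx=np.array([np.cos(a)*np.cos(b),np.sin(a)*np.cos(b),-np.sin(b)])
    x=Lx;y=np.array([np.sin(a),-np.cos(a),0]);r=R.from_matrix(np.c_[x,y,np.cross(x,y)])
    return LENS+dist*Lx-r.apply(off),r
E
python3 - <<'E'
from h import *
p,r=goal(.16);print(p,r.as_matrix().round(2).tolist())
L=line(p,r,16);rows(L)
E
```

```text
[ 0.5304582  -0.17720328  0.15353869] [[-0.1, 0.99, 0.04], [0.93, 0.1, -0.34], [-0.34, -0.0, -0.94]]
[[[-0.017,-0.001,0.002],[-0.1,-1.2,-0.3]],[[-0.016,-0.001,0.003],[0,-1.3,-0.3]],[[-0.017,-0.002,0.003],[-0.1,-1.2,-0.4]],[[-0.016,-0.001,0.003],[0,-1.3,-0.3]],[[-0.017,-0.002,0.004],[-0.1,-1.2,-0.3]],[[-0.016,-0.001,0.004],[-0.1,-1.3,-0.3]],[[-0.016,-0.002,0.004],[0,-1.2,-0.4]],[[-0.016,-0.002,0.005],[-0.1,-1.3,-0.3]]]
[[[-0.016,-0.002,0.005],[0,-1.2,-0.3]],[[-0.016,-0.002,0.005],[-0.1,-1.3,-0.3]],[[-0.015,-0.002,0.006],[0,-1.2,-0.4]],[[-0.016,-0.002,0.006],[-0.1,-1.3,-0.3]],[[-0.015,-0.002,0.006],[-0.1,-1.2,-0.3]],[[-0.016,-0.003,0.007],[0,-1.3,-0.3]],[[-0.015,-0.002,0.007],[-0.1,-1.2,-0.3]],[[-0.015,-0.003,0.007],[0,-1.3,-0.4]]]
```

```bash
python3 -m crank '[[[-0.017,-0.001,0.002],[-0.1,-1.2,-0.3]],[[-0.016,-0.001,0.003],[0,-1.3,-0.3]],[[-0.017,-0.002,0.003],[-0.1,-1.2,-0.4]],[[-0.016,-0.001,0.003],[0,-1.3,-0.3]],[[-0.017,-0.002,0.004],[-0.1,-1.2,-0.3]],[[-0.016,-0.001,0.004],[-0.1,-1.3,-0.3]],[[-0.016,-0.002,0.004],[0,-1.2,-0.4]],[[-0.016,-0.002,0.005],[-0.1,-1.3,-0.3]]]'
python3 -m crank '[[[-0.016,-0.002,0.005],[0,-1.2,-0.3]],[[-0.016,-0.002,0.005],[-0.1,-1.3,-0.3]],[[-0.015,-0.002,0.006],[0,-1.2,-0.4]],[[-0.016,-0.002,0.006],[-0.1,-1.3,-0.3]],[[-0.015,-0.002,0.006],[-0.1,-1.2,-0.3]],[[-0.016,-0.003,0.007],[0,-1.3,-0.3]],[[-0.015,-0.002,0.007],[-0.1,-1.2,-0.3]],[[-0.015,-0.003,0.007],[0,-1.3,-0.4]]]'
python3 -m crank '[[[0,0,0],[0,0,0]],[[0,0,0],[0,0,0]],[[0,0,0],[0,0,0]],[[0,0,0],[0,0,0]],[[0,0,0],[0,0,0]],[[0,0,0],[0,0,0]],[[0,0,0],[0,0,0]],[[0,0,0],[0,0,0]]]'
python3 - <<'E'
from h import *
s=state();print(s["eef_pos"],s["eef_rot"],goal(.16)[0],goal(.16)[1].as_euler("xyz"))
ims=[]
for n in("top","scene","wrist"):
    c=get_calibration(n);p,d=camera(n);W=cloud(c,d);hsv=cv2.cvtColor(p,cv2.COLOR_BGR2HSV);X,Y,Z=W[...,0],W[...,1],W[...,2];ok=d>0
    j=ok&(X>.49)&(X<.6)&(Y>-.32)&(Y<-.06)&(Z>.1)&(Z<.26)&(hsv[...,0]<16)&(hsv[...,1]>110)
    if j.sum()>20:
        q=W[j];e=q[q[:,1]<np.percentile(q[:,1],3)+.002]
        print(n,j.sum(),rect(q),"end",np.percentile(e,[2,50,98],axis=0).round(4).tolist())
    b=ok&(X>.5)&(X<.62)&(Y<-.38)&(Y>-.46)&(Z>.2)&(Z<.28)&(p.max(2)<45)
    print(n,"barrel",b.sum(),np.percentile(W[b],[2,50,98],axis=0).round(4).tolist() if b.sum() else '')
    if b.sum():
        for y in np.arange(-.45,-.4,.008):
            k=W[b&(abs(Y-y)<.004)]
            if len(k)>4: print("  y%.3f"%y,np.percentile(k[:,0],[3,97]).round(4),k[:,2].max().round(4))
    ims.append(p)
cv2.imwrite("pics/c5.png",np.vstack([np.hstack([cv2.resize(ims[0][150:310,380:580],(400,300)),cv2.resize(ims[1][120:270,110:310],(400,300))]),np.hstack([cv2.resize(ims[2],(400,300)),np.zeros((300,400,3),np.uint8)])]))
E
```

```text
t: 15.32
eef_pos: [0.5375, -0.0446, 0.1697]
eef_rot: [3.139, 0.175, 1.63]
ft_force: [-0.7, 0.0, -1.1]
opening: 0.0293
grasp_force: 59.8
t: 15.98
eef_pos: [0.5301, -0.1779, 0.1528]
eef_rot: [-3.139, 0.349, 1.677]
ft_force: [-0.3, -0.3, -1.7]
opening: 0.029
grasp_force: 59.9
t: 16.65
eef_pos: [0.5312, -0.1771, 0.1545]
eef_rot: [3.141, 0.349, 1.676]
ft_force: [-0.5, 0.0, -0.6]
opening: 0.0293
grasp_force: 59.8
[ 0.53121927 -0.17711665  0.15448911] [3.1411641  0.34933639 1.67592864] [ 0.5304582  -0.17720328  0.15353869] [-3.14159265  0.34906585  1.67551608]
top 141 [ 533.7 -218.3   29.6   78.5    5.6] end [[0.525, -0.2568, 0.188], [0.5309, -0.2553, 0.1923], [0.5459, -0.2535, 0.1979]]
top barrel 277 [[0.5373, -0.4493, 0.2466], [0.5535, -0.4232, 0.2591], [0.5718, -0.4053, 0.2694]]
  y-0.442 [0.5408 0.5738] 0.2679
  y-0.434 [0.5407 0.5712] 0.2706
  y-0.426 [0.5404 0.5718] 0.2686
  y-0.418 [0.539  0.5696] 0.266
  y-0.410 [0.5402 0.5695] 0.2634
  y-0.402 [0.5499 0.5661] 0.2606
scene 728 [ 555.8 -178.5   80.6  156.3    5.8] end [[0.5258, -0.2575, 0.1784], [0.5417, -0.253, 0.1916], [0.5547, -0.2499, 0.1957]]
scene barrel 277 [[0.5481, -0.4585, 0.2402], [0.569, -0.4298, 0.2575], [0.5832, -0.4061, 0.2724]]
  y-0.450 [0.575  0.5829] 0.2735
  y-0.442 [0.5512 0.5819] 0.2749
  y-0.434 [0.5531 0.5752] 0.2722
  y-0.426 [0.5498 0.5745] 0.2685
  y-0.418 [0.5506 0.5727] 0.2652
  y-0.410 [0.547  0.5727] 0.2622
  y-0.402 [0.5554 0.565 ] 0.2606
wrist 27653 [ 5.205e+02 -1.557e+02  5.570e+01  1.142e+02  5.000e-01] end [[0.5197, -0.2102, 0.1908], [0.5333, -0.2008, 0.1914], [0.5478, -0.1949, 0.192]]
wrist barrel 0
```

View pics/c5.png

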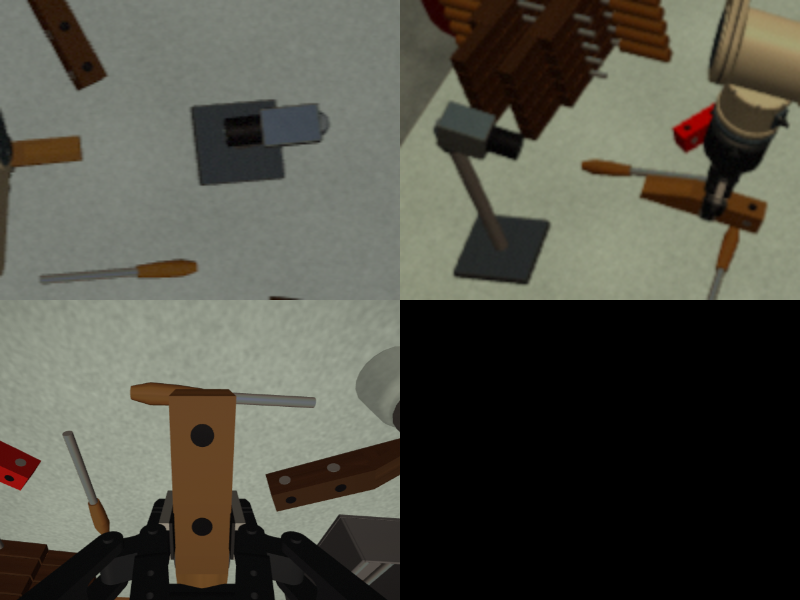

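The jaw is nose-up towards the lens, and its measured nose end (≈0.540, -0.257, 0.186) matches the plan. Closing in 60 mm along the line of sight.

```bash
python3 -m crank '[[[-0.006,0,0],[0,0,0]],[[-0.01,0,0],[0,0,0]],[[-0.01,0,0],[0,0,0]],[[-0.01,0,0],[0,0,0]],[[-0.01,0,0],[0,0,0]],[[-0.008,0,0],[0,0,0]],[[-0.004,0,0],[0,0,0]],[[-0.002,0,0],[0,0,0]]]'
python3 -m crank '[[[0,0,0],[0,0,0]],[[0,0,0],[0,0,0]],[[0,0,0],[0,0,0]],[[0,0,0],[0,0,0]],[[0,0,0],[0,0,0]],[[0,0,0],[0,0,0]],[[0,0,0],[0,0,0]],[[0,0,0],[0,0,0]]]'
python3 - <<'E'
from h import *
s=state();print(s["eef_pos"],goal(.1)[0],abs(s["qvel"]).max())
for n in("top","scene"):
    c=get_calibration(n);p,d=camera(n);W=cloud(c,d);hsv=cv2.cvtColor(p,cv2.COLOR_BGR2HSV);X,Y,Z=W[...,0],W[...,1],W[...,2];ok=d>0
    j=ok&(X>.49)&(X<.6)&(Y>-.38)&(Y<-.12)&(Z>.1)&(Z<.28)&(hsv[...,0]<16)&(hsv[...,1]>110)
    q=W[j];e=q[q[:,1]<np.percentile(q[:,1],3)+.002];print(n,rect(q),"end",np.percentile(e,[2,50,98],axis=0).round(4).tolist())
    b=ok&(Z>.1)&(Z<.22)&(hsv[...,1]>90)&(hsv[...,0]<22)&(Y>.2)&(Y<.34)&(X>.48)&(X<.62)
    print("bar",b.sum(),np.median(W[b],axis=0))
E
```

```text
t: 17.47
eef_pos: [0.5371, -0.2344, 0.1753]
eef_rot: [3.141, 0.35, 1.674]
ft_force: [-1.4, 0.5, -1.5]
opening: 0.0288
grasp_force: 59.8
t: 18.13
eef_pos: [0.537, -0.2333, 0.1749]
eef_rot: [3.141, 0.349, 1.676]
ft_force: [-0.5, -0.0, -0.8]
opening: 0.0291
grasp_force: 59.8
[ 0.53703315 -0.23329549  0.17487999] [ 0.53635168 -0.23327598  0.1740599 ] 0.002827090597038946
top [ 539.7 -278.8   29.    69.3    5.9] end [[0.5403, -0.313, 0.2086], [0.5441, -0.3038, 0.2093], [0.5495, -0.3021, 0.2137]]
bar 234 [0.54453758 0.28632403 0.16809913]
scene [ 563.1 -234.3   81.   157.     6.3] end [[0.5335, -0.3149, 0.1978], [0.5482, -0.3102, 0.2117], [0.5589, -0.3072, 0.2164]]
bar 219 [0.54758951 0.28377765 0.16806603]
```

```bash
python3 -c "
from cell import *;print(sign_off())"
```

```text
the job is handed in; nothing more can be done
None
```

I checked the jaw with the clamp and swung the clamp back to its stop. I then handed the job in with the jaw held still, its nose measured about 100 mm from the lens and on the line of sight; the sign-off gave no verdict.

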